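# Shut the hold-down bars over the bonded couplings

## Task

Three small hold-down fixtures stand on the bench; two have an aluminium coupling ring sitting in them and one is empty. Press the hinged bar of each of the two loaded fixtures down over its ring until the spring catch holds it level and shut, and leave the bar of the empty fixture standing up.

Things in the scene. Friction and masses are not known exactly. Their poses are not given: they have to be found in the camera images.
- bar_a_pad (a point): Middle of the black rubber pad on top of a loaded fixture's steel bar (125 x 26 x 8 mm), now up 30-45 deg. Axes: x from hinge (robot's side) to free end, y along hinge, z out of bar's top. Hinge axis at (-80,0,-7) mm from here, 44 mm above table, stays put; shut, bar is level, this point 51 mm up. Pad spans 60-116 mm from hinge. Base 170 x 85 x 12 mm; ring on it 62 mm wide, 26 high.
- bar_b_pad (a point): The same point on the bar of the other loaded fixture: same sizes, axes and behaviour. Each bar is lightly sprung and rises again if not pushed right down; in the last 12 mm of its free end's travel a spring catch beyond that end gives way, then holds the bar level against its stop. About 10 to 14 N straight down on the pad shuts it.
- bar_c_pad (a point): The same point on the bar of the empty fixture: identical, but no ring stands on its base plate between the four brass pins. This bar is to be left up. It may be the left, middle or right fixture; all three stand side by side, hinges towards the robot.
Not all that is in view belongs to the job. Leave any orange look-alike of the part that bears bar_b_pad alone. What is shaped like the part that bears bar_c_pad but red is not meant.

How it is judged:
By the outcome, as a careful person would: the job done as asked, in the order asked, and still so for the second after the job is handed in, with the robot touching nothing.
It also fails if it takes over 38 s, if anything falls off the work surface, if the arm or the gripper's body presses on something with over 40 N, if the wrist force passes 120 N, or if a joint passes its speed limit or range.

## Robot

A 6-joint arm with a two-finger parallel gripper is mounted at the origin on the work surface. World frame = base frame: x ahead of the robot, y to its left, z up, the work surface at z = 0. Lengths are in m, angles in rad, forces in N, time in s.
With the tool pointing down it reaches from about 0.375 to 0.975 m from the base axis. Payload 3.8 kg.
Tool frame: the origin (TCP) lies on the mounting face of the last link; the fingertips stand 173 mm ahead of it and the grasp point (between the pads) lies 155 mm ahead of it; z points along the fingers, y is the direction in which the jaws open and shut (so a half turn about z gives the same grasp; the last joint's range is limited). The gripper opens to 85 mm and grips with 20 to 120 N. Pads are 22 mm wide; open, the fingers measure 114 mm over their backs; the gripper's body (76 mm by 85 mm) begins 54 mm behind the grasp point. The pads swing forward as they close: fully open they stand 13 mm farther back than shut.
Start: joints at [1.153, 0.264, 1.604, -0, 1.274, -0.037], TCP at [0.251, 0.627, 0.405] pointing down, gripper open.
Joint ranges: [-2.63, 2.63], [-0.94, 2.18], [0.31, 2.57], [-1.31, 4.45], [0, 2.66], [-2.55, 2.55]. Speed limits (rad/s): [2.57, 2.57, 3.14, 3.14, 3.14, 3.14].

## Interface

Orientations are given as a rotation vector (axis times angle).
In Python, from workcell import bot, imaging, order gives the robot as it stands. The module is installed in compiled form; this text tells all that it offers.
- The arm moves only by the shell command python3 -m creep 'ROWS' [OPENING] [FORCE]. ROWS is JSON, a list of rows, each an object with "slide": the shift along the tool's x, y, z each as a share of 25 mm, from -1 to 1, a list of three; "angular": the turn, a rotation vector about the tool's x, y, z each as a share of 4 degrees, from -1 to 1, a list of three. A call has 1 to 5 rows; each row shifts and turns the commanded pose from where the row before left it, along the tool's axes as they then stand; what a row does not reach is not made up. A row lasts 1/12 s, in which the tool goes at most 41.7 mm and 7.16 degrees, less where a joint would pass 70% of its speed; a pose out of reach is approached as far as the arm can. A call with a number of a shift or a turn outside -1 to 1 is refused whole. A call with a gripper value outside its range is refused whole. OPENING is the closure, from -1 (fully open) to 1 (shut), set as the call begins (- or left out, the last holds). The fingers move at their own pace and stop on an object; FORCE is the grip in N (left out, the last holds). Time passes only in rows, so rows that do not move let the fingers close. It gives the time, the measured TCP pose, the force and the opening at its end, in the units of the state.
- bot.read_state(): the state, without advancing time (a new reading comes with each control period).
- imaging.read_camera(name): name is "scene" or "top"; returns (picture, depth): 384x512x3 uint8, red, green, blue; 384x512 float32, m along the optical axis (not along the pixel's ray), 0 where there is no reading.
- imaging.camera_model(name): a dict with "fovy" (degrees; the focal length in pixels is half the picture's height over the tangent of half this angle, whatever the lens; pixels are square), "cx", "cy" (the principal point, pixels), "camera_from_world" (4x4, takes a point from world to camera coordinates). Camera axes: x right, y down, z forward; pixel columns grow to the right and rows downward; lengths in m; the calibration is good to about 2 mm. A picture is of the moment at which its call begins. camera_model takes no time and is no camera call.
- order.finish_job(): hands the job in, once; it reports no verdict.
The state is a dict: "time": time; "q": joint angles; "joint_vel": joint speeds; "joint_torque": joint torques, N m; "tool_pos": TCP position; "tcp_rot": TCP orientation; "wrist_force": force on the tool from outside, world axes, zero at the start; "torque": the same for the moment, N m; "width": opening from 0.0 (shut) to 1.0 (fully open).
Only numpy, scipy, OpenCV 4.12 (cv2) and the standard library are available. Lean on these libraries where they do the work, as an engineer would, in place of code of your own. Each camera call takes 0.05 s, during which the arm holds its last target.

## Working session

There is one attempt and no reset: what is moved stays moved. The work goes in short steps, Python scripts to look and compute and a shell command to move; the robot and the scene stay as the last step left them, time stands still between calls to the robot, and variables do not carry over. Pictures are saved under pics/ and viewed, and the job is handed in when it is done.

```bash
mkdir -p pics
python3 - <<'E'
from workcell import bot, imaging
import cv2,numpy as np
print(bot.read_state())
for n in("scene","top"):
    p,d=imaging.read_camera(n); np.savez(f"{n}0.npz",p=p,d=d); cv2.imwrite(f"pics/{n}0.png",p[:,:,::-1])
    print(n,imaging.camera_model(n))
E
```

```text
{'time': 0.0, 'q': array([ 1.15311033e+00,  2.64726064e-01,  1.60540578e+00,  1.75530539e-05,
        1.27370783e+00, -3.69030843e-02]), 'joint_vel': array([ 0.00147018, -0.00034433,  0.00063838,  0.0016978 ,  0.00114664,
       -0.00043624]), 'joint_torque': array([ 1.87689126e-03, -5.15101862e+01, -3.67314827e+01,  2.03722934e-04,
        1.27631030e-02, -8.83206127e-06]), 'tool_pos': array([0.25071683, 0.62632281, 0.40336269]), 'tcp_rot': array([-0.59443402, -3.08430817,  0.00343231]), 'wrist_force': array([ 0.45347887, -0.00895159,  0.02415362]), 'torque': array([ 0.00769426, -0.06397035, -0.00474081]), 'width': 1.0033926330918717}
scene {'fovy': 57.75099472829954, 'cx': 260.3781188153294, 'cy': 196.231557175211, 'camera_from_world': array([[-0.46481487,  0.88536818, -0.0083864 ,  0.26497198],
       [ 0.74978476,  0.38856099, -0.53557742, -0.27539017],
       [-0.47092458, -0.25523234, -0.84444449,  1.04128174],
       [ 0.        ,  0.        ,  0.        ,  1.        ]])}
top {'fovy': 46.3249419296191, 'cx': 253.65611921038766, 'cy': 192.94371167273073, 'camera_from_world': array([[-0.01434619, -0.99984193, -0.01050288, -0.02297999],
       [-0.99850149,  0.01488015, -0.05266266,  0.45106138],
       [ 0.05281062,  0.00973164, -0.99855713,  1.28536491],
       [ 0.        ,  0.        ,  0.        ,  1.        ]])}
```

View pics/scene0.png

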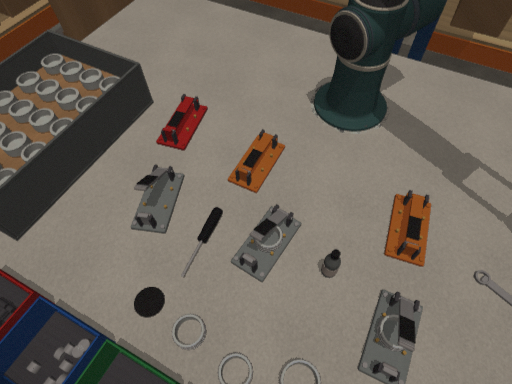

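View pics/top0.png

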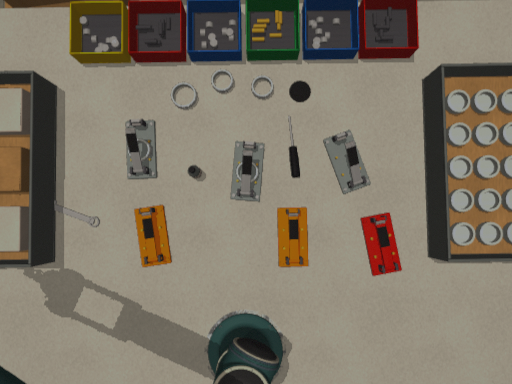

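Run:
```python
import cv2,numpy as np
p=np.load("top0.npz")['p'][:,:,::-1]
a=[cv2.resize(p[y-45:y+45,x-32:x+32],None,fx=4,fy=4,interpolation=cv2.INTER_CUBIC) for x,y in((140,150),(248,170),(347,160))]
cv2.imwrite("pics/topc.png",np.hstack(a))
p=np.load("scene0.npz")['p'][:,:,::-1]
a=[cv2.resize(p[y-50:y+50,x-36:x+36],None,fx=3.6,fy=3.6,interpolation=cv2.INTER_CUBIC) for x,y in((395,333),(266,242),(158,198))]
cv2.imwrite("pics/scenec.png",np.hstack(a))
```

```text
(no output)
```

View pics/topc.png

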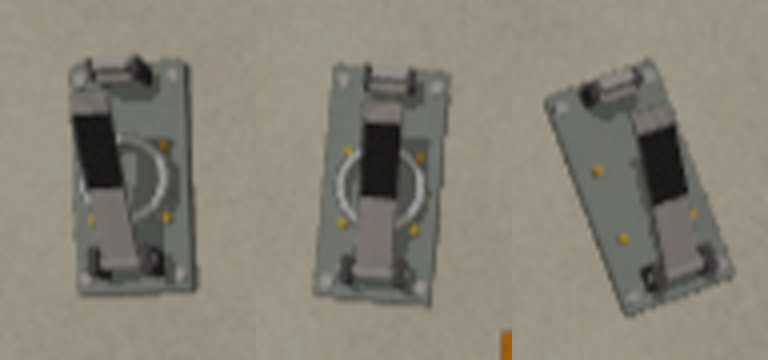

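View pics/scenec.png

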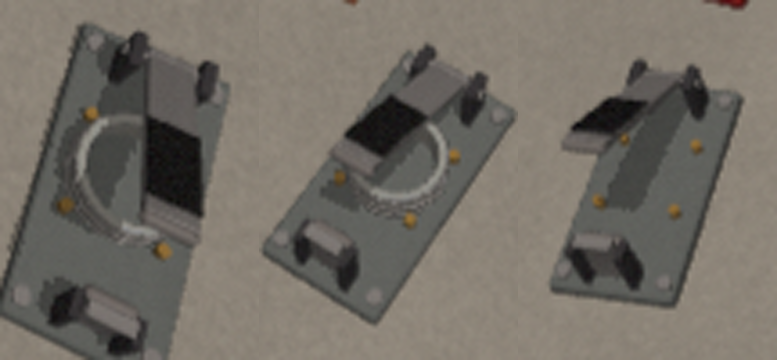

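```bash
cat > h.py <<'E'
import numpy as np
from workcell import imaging
def world(n,d,mask):
    m=imaging.camera_model(n); f=192/np.tan(np.radians(m['fovy']/2))
    v,u=np.nonzero(mask&(d>0)); z=d[v,u]
    P=np.stack([(u-m['cx'])/f*z,(v-m['cy'])/f*z,z,np.ones_like(z)])
    return (np.linalg.inv(m['camera_from_world'])@P)[:3].T
def fit(P):
    for _ in range(4):
        c=P.mean(0); U,S,V=np.linalg.svd(P-c); n=V[2]*np.sign(V[2][2]); r=(P-c)@n
        P=P[abs(r)<max(2*np.std(r),.0015)]
    return P,P.mean(0),n
E
python3 - <<'E'
from h import *
import cv2
B={'top':{'A':(128,130,150,158),'B':(240,150,258,180),'C':(340,140,362,172)},
'scene':{'A':(392,308,420,350),'B':(250,212,282,242),'C':(132,170,165,195)}}
for n in B:
    z=np.load(n+"0.npz");p,d=z['p'],z['d']
    for k,(x0,y0,x1,y1) in B[n].items():
        m=np.zeros(d.shape,bool);m[y0:y1,x0:x1]=p[y0:y1,x0:x1].max(2)<50
        l,lab,st,_=cv2.connectedComponentsWithStats(m.astype(np.uint8)); m=lab==1+st[1:,4].argmax()
        P,c,nn=fit(world(n,d,m))
        q=np.column_stack([np.nonzero(m)[1],np.nonzero(m)[0]]).mean(0)
        # mid by min area rect in plane
        ya=np.cross(nn,[0,0,1]); 
        h=nn[:2]/np.linalg.norm(nn[:2]); x=np.array([-h[0],-h[1],0]); 
        el=np.arctan2(np.linalg.norm(nn[:2]),nn[2])
        X=np.r_[-h*np.cos(el),np.sin(el)]
        Y=np.cross(nn,X); s=(P-c)@X; t=(P-c)@Y
        hinge=c-.08*X-.007*nn
        print(n,k,len(P),q,'pad',c.round(4),'elev',np.degrees(el).round(1),'yaw',np.degrees(np.arctan2(X[1],X[0])).round(1),'ext',np.ptp(s).round(3),np.ptp(t).round(3),'hinge',hinge.round(4),'shut',(hinge[:2]-.08*h).round(4))
E
```

```text
top A 143 [132.4625 142.65  ] pad [0.5882 0.2976 0.0985] elev 35.1 yaw -4.6 ext 0.054 0.026 hinge [0.527  0.3025 0.0468] shut [0.6067 0.2961]
top B 149 [246.54878049 164.62195122] pad [ 0.5233 -0.0123  0.0939] elev 32.2 yaw -3.2 ext 0.056 0.024 hinge [ 0.4595 -0.0087  0.0453] shut [ 0.5393 -0.0132]
top C 140 [352.35220126 155.98742138] pad [ 0.542  -0.2985  0.0984] elev 34.6 yaw 22.6 ext 0.054 0.027 hinge [ 0.4849 -0.3222  0.0472] shut [ 0.5588 -0.2915]
scene A 311 [406.51744186 328.53197674] pad [0.5898 0.2983 0.0998] elev 34.6 yaw 1.1 ext 0.057 0.026 hinge [0.5279 0.2971 0.0486] shut [0.6079 0.2986]
scene B 191 [264.84615385 226.64615385] pad [ 0.5249 -0.0123  0.0949] elev 30.6 yaw -5.1 ext 0.058 0.026 hinge [ 0.4598 -0.0065  0.0482] shut [ 0.5395 -0.0136]
scene C 112 [147.44067797 179.78813559] pad [ 0.5437 -0.2982  0.0996] elev 34.5 yaw 19.6 ext 0.057 0.026 hinge [ 0.4853 -0.319   0.0485] shut [ 0.5606 -0.2922]
```

Left (140,150 top) and middle (248,170) grey fixtures hold rings; the right grey one (347,160) shows four pins and no ring, so it's the empty one. The orange (152,236; 293,236) and red (381,243) ones are look-alikes. I'll press left and middle.

```bash
cat > go.py <<'E'
import sys,numpy as np
from workcell import bot
from scipy.spatial.transform import Rotation as R
s=bot.read_state(); t=np.array([float(a) for a in sys.argv[1:4]])
r=R.from_rotvec(s['tcp_rot']); d=r.inv().apply(t-s['tool_pos'])
print('t',s['time'],'pos',s['tool_pos'].round(4),'F',s['wrist_force'].round(1),'w',s['width'],'shares',(d/.025).round(2)); print(r.as_matrix().round(3))
E
python3 go.py 0.608 0.298 0.403
python3 - <<'E'
from h import *
z=np.load("top0.npz");P=world('top',z['d'],z['d']>0)
m=(P[:,0]<.75)&(P[:,0]>.2)&(P[:,1]>-.2)
for y in np.arange(-.2,.6,.05):
    k=m&(P[:,1]>=y)&(P[:,1]<y+.05)
    if k.any(): print(y.round(2),P[k,2].max().round(3))
E
```

```text
t 0.1 pos [0.2507 0.6264 0.4034] F [-0.2 -0.8 -0.7] w 1.002744722232035 shares [-18.15  -6.88   0.03]
[[-0.928  0.372 -0.001]
 [ 0.372  0.928 -0.002]
 [ 0.    -0.002 -1.   ]]
-0.2 0.056
-0.15 0.066
-0.1 0.032
-0.05 0.115
-0.0 0.096
0.05 0.025
0.1 0.104
0.15 0.07
0.2 0.057
0.25 0.121
0.3 0.12
0.35 0.009
0.4 0.013
0.45 0.014
0.5 0.144
0.55 0.146
```

Clear at tip height 0.23. Moving over fixture A.

```bash
python3 -m creep '[{"slide":[-1,-0.38,0],"angular":[0,0,0]},{"slide":[-1,-0.38,0],"angular":[0,0,0]},{"slide":[-1,-0.38,0],"angular":[0,0,0]},{"slide":[-1,-0.38,0],"angular":[0,0,0]},{"slide":[-1,-0.38,0],"angular":[0,0,0]}]' 1 40
python3 -m creep '[{"slide":[-1,-0.38,0],"angular":[0,0,0]},{"slide":[-1,-0.38,0],"angular":[0,0,0]},{"slide":[-1,-0.38,0],"angular":[0,0,0]},{"slide":[-1,-0.38,0],"angular":[0,0,0]},{"slide":[-1,-0.38,0],"angular":[0,0,0]}]'
python3 go.py 0.608 0.298 0.403
```

```text
time: 0.52
tool_pos: [0.3498, 0.5351, 0.404]
tcp_rot: [-0.594, -3.085, 0.002]
wrist_force: [0.5, 0.4, 0.3]
width: 0.296
time: 0.93
tool_pos: [0.4483, 0.4444, 0.4041]
tcp_rot: [-0.594, -3.084, 0.001]
wrist_force: [-0.1, 1.2, 0.9]
width: 0.001
t 0.9333 pos [0.4483 0.4444 0.4041] F [-0.1  1.2  0.9] w 0.0012240929202540617 shares [-8.11 -3.06  0.04]
[[-0.928  0.372 -0.001]
 [ 0.372  0.928 -0.001]
 [ 0.    -0.001 -1.   ]]
```

```bash
python3 -m creep '[{"slide":[-1,-0.38,0],"angular":[0,0,0]},{"slide":[-1,-0.38,0],"angular":[0,0,0]},{"slide":[-1,-0.38,0],"angular":[0,0,0]},{"slide":[-1,-0.38,0],"angular":[0,0,0]},{"slide":[-1,-0.38,0],"angular":[0,0,0]}]'
python3 -m creep '[{"slide":[-1,-0.38,0],"angular":[0,0,0]},{"slide":[-1,-0.38,0],"angular":[0,0,0]},{"slide":[-1,-0.38,0],"angular":[0,0,0]},{"slide":[0,0,0],"angular":[0,0,0]},{"slide":[0,0,0],"angular":[0,0,0]}]'
python3 go.py 0.608 0.298 0.300
```

```text
time: 1.35
tool_pos: [0.5467, 0.3539, 0.404]
tcp_rot: [-0.594, -3.084, 0.001]
wrist_force: [-0.1, 0.5, 0.9]
width: -0.002
time: 1.77
tool_pos: [0.6059, 0.2994, 0.4038]
tcp_rot: [-0.598, -3.083, 0.001]
wrist_force: [0.1, -0.1, -1.5]
width: 0.001
t 1.7667 pos [0.6059 0.2994 0.4038] F [ 0.1 -0.1 -1.5] w 0.0012408115602552206 shares [-0.1  -0.02  4.15]
[[-0.927  0.374 -0.001]
 [ 0.374  0.927 -0.   ]
 [ 0.001 -0.001 -1.   ]]
```

```bash
python3 -m creep '[{"slide":[-0.1,0,1],"angular":[0,0,0]},{"slide":[0,0,1],"angular":[0,0,0]},{"slide":[0,0,1],"angular":[0,0,0]},{"slide":[0,0,1],"angular":[0,0,0]},{"slide":[0,0,0],"angular":[0,0,0]}]'
python3 - <<'E'
from workcell import imaging
import cv2,numpy as np
p,d=imaging.read_camera("scene"); cv2.imwrite("pics/s1.png",cv2.resize(p[220:384,310:512,::-1],None,fx=3,fy=3))
E
```

```text
time: 2.18
tool_pos: [0.604, 0.2996, 0.2977]
tcp_rot: [-0.591, -3.075, 0.01]
wrist_force: [-1.2, -1.2, -1.3]
width: -0.003
```

View pics/s1.png

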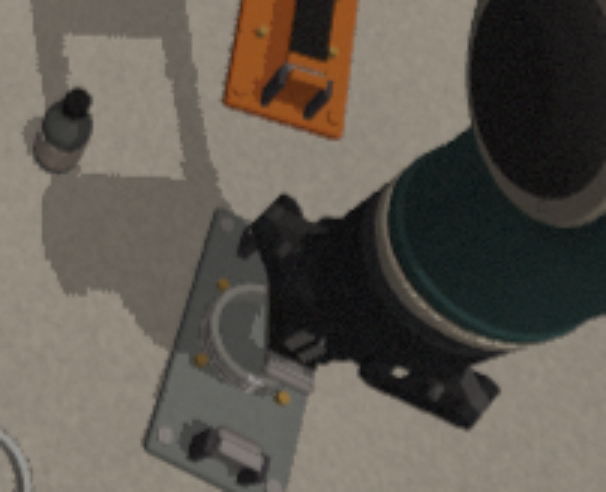

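The closed gripper hovers over the pad, with the bar's free end at crop pixel (290,372). Pressing down.

```bash
python3 -m creep '[{"slide":[-0.1,0,0.5],"angular":[0,0,0]},{"slide":[0,0,0.5],"angular":[0,0,0]},{"slide":[0,0,0.5],"angular":[0,0,0]},{"slide":[0,0,0],"angular":[0,0,0]}]'
python3 -m creep '[{"slide":[0,0,0.4],"angular":[0,0,0]},{"slide":[0,0,0.4],"angular":[0,0,0]},{"slide":[0,0,0],"angular":[0,0,0]}]'
python3 go.py 0.607 0.298 0.224
```

```text
time: 2.57
tool_pos: [0.6093, 0.2987, 0.2653]
tcp_rot: [-0.594, -3.083, 0.002]
wrist_force: [-0.5, -0.4, -0.8]
width: -0.005
time: 2.82
tool_pos: [0.6091, 0.2985, 0.245]
tcp_rot: [-0.594, -3.083, 0.002]
wrist_force: [0.0, 0.2, -0.4]
width: -0.002
t 2.8167 pos [0.6091 0.2985 0.245 ] F [ 0.   0.2 -0.4] w -0.0019809095532601186 shares [ 0.07 -0.05  0.84]
[[-0.928  0.372 -0.002]
 [ 0.372  0.928 -0.001]
 [ 0.002 -0.002 -1.   ]]
```

Run:
```python
from workcell import imaging
import cv2,numpy as np
p,d=imaging.read_camera("scene"); a=cv2.resize(p[270:384,340:440,::-1],None,fx=4,fy=4)
p,d=imaging.read_camera("top"); b=cv2.resize(p[100:214,90:190,::-1],None,fx=4,fy=4)
cv2.imwrite("pics/s2.png",np.hstack([a,b]))
```

```text
(no output)
```

View pics/s2.png

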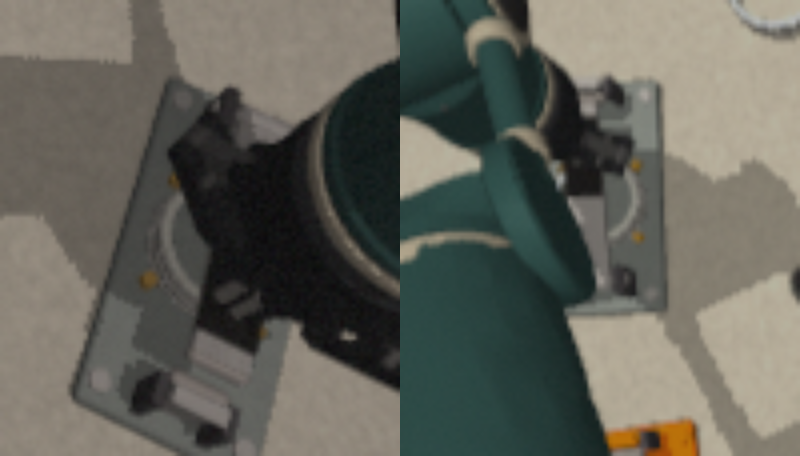

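The fingertips are on the pad and the bar is going down (free end at about (225,355) in the left crop, just above the catch at (190,400)). Continuing.

```bash
python3 -m creep '[{"slide":[0,0,0.3],"angular":[0,0,0]},{"slide":[0,0,0.3],"angular":[0,0,0]},{"slide":[0,0,0],"angular":[0,0,0]}]'
python3 -m creep '[{"slide":[0,0,0.15],"angular":[0,0,0]},{"slide":[0,0,0],"angular":[0,0,0]}]'
python3 -m creep '[{"slide":[0,0,0.12],"angular":[0,0,0]},{"slide":[0,0,0],"angular":[0,0,0]}]'
```

```text
time: 3.17
tool_pos: [0.61, 0.2988, 0.2314]
tcp_rot: [0.595, 3.084, 0.001]
wrist_force: [0.9, -0.2, 0.8]
width: 0.002
time: 3.33
tool_pos: [0.6102, 0.2988, 0.229]
tcp_rot: [0.594, 3.084, 0.001]
wrist_force: [1.4, -0.7, 3.0]
width: 0.001
time: 3.5
tool_pos: [0.6103, 0.2988, 0.2261]
tcp_rot: [0.594, 3.083, 0.001]
wrist_force: [2.2, -0.9, 4.0]
width: 0.001
```

```bash
for i in 1; do python3 -m creep '[{"slide":[0,0,0.1],"angular":[0,0,0]},{"slide":[0,0,0],"angular":[0,0,0]}]'
python3 -m creep '[{"slide":[0,0,0.1],"angular":[0,0,0]},{"slide":[0,0,0],"angular":[0,0,0]}]'
python3 -m creep '[{"slide":[0,0,0.1],"angular":[0,0,0]},{"slide":[0,0,0],"angular":[0,0,0]}]'; done
```

```text
time: 3.67
tool_pos: [0.6104, 0.2989, 0.2242]
tcp_rot: [0.594, 3.083, 0.001]
wrist_force: [1.1, -1.2, 7.2]
width: 0.004
time: 3.83
tool_pos: [0.6105, 0.2989, 0.2239]
tcp_rot: [0.594, 3.083, 0.001]
wrist_force: [-3.2, -3.0, 17.6]
width: 0.0
time: 4.0
tool_pos: [0.6106, 0.299, 0.2237]
tcp_rot: [0.594, 3.083, 0.001]
wrist_force: [-8.1, -4.9, 28.3]
width: 0.002
```

Firm stop at the expected 0.224 height, 28 N. Lifting and checking.

```bash
python3 -m creep '[{"slide":[0,0,-0.4],"angular":[0,0,0]},{"slide":[0,0,-1],"angular":[0,0,0]},{"slide":[0,0,-1],"angular":[0,0,0]},{"slide":[0,0,-1],"angular":[0,0,0]},{"slide":[0,0,-1],"angular":[0,0,0]}]'
python3 -m creep '[{"slide":[0,0,-1],"angular":[0,0,0]},{"slide":[0,0,0],"angular":[0,0,0]}]'
python3 go.py 0.541 -0.0135 0.345
python3 - <<'E'
from workcell import imaging
import cv2,numpy as np
p,d=imaging.read_camera("scene"); a=cv2.resize(p[270:384,340:440,::-1],None,fx=4,fy=4)
cv2.imwrite("pics/s3.png",a)
E
```

```text
time: 4.42
tool_pos: [0.6087, 0.2986, 0.3272]
tcp_rot: [-0.594, -3.081, 0.003]
wrist_force: [-0.4, -0.1, 0.5]
width: 0.0
time: 4.58
tool_pos: [0.6108, 0.2996, 0.3585]
tcp_rot: [0.593, 3.079, 0.007]
wrist_force: [1.4, -0.2, 1.3]
width: -0.007
t 4.5833 pos [0.6108 0.2996 0.3585] F [ 1.4 -0.2  1.3] w -0.0072825425018596965 shares [ -2.06 -12.67   0.48]
[[-0.928  0.372  0.007]
 [ 0.372  0.928  0.004]
 [-0.005  0.006 -1.   ]]
```

View pics/s3.png

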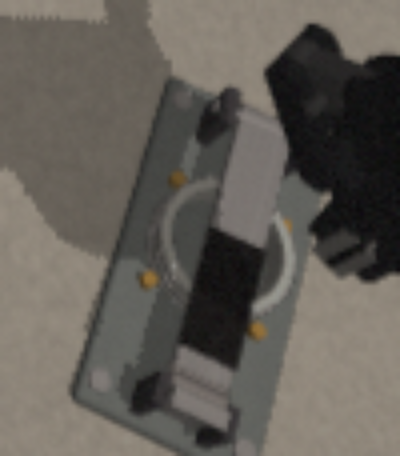

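A stays down, its end under the catch at (205,385). On to B at the same safe height.

```bash
python3 -m creep '[{"slide":[-0.16,-1,0],"angular":[0,0,0]},{"slide":[-0.16,-1,0],"angular":[0,0,0]},{"slide":[-0.16,-1,0],"angular":[0,0,0]},{"slide":[-0.16,-1,0],"angular":[0,0,0]},{"slide":[-0.16,-1,0],"angular":[0,0,0]}]'
python3 -m creep '[{"slide":[-0.16,-1,0],"angular":[0,0,0]},{"slide":[-0.16,-1,0],"angular":[0,0,0]},{"slide":[-0.16,-1,0],"angular":[0,0,0]},{"slide":[-0.16,-1,0],"angular":[0,0,0]},{"slide":[-0.16,-1,0],"angular":[0,0,0]}]'
python3 -m creep '[{"slide":[-0.16,-1,0],"angular":[0,0,0]},{"slide":[-0.16,-1,0],"angular":[0,0,0]},{"slide":[-0.16,-0.67,0],"angular":[0,0,0]},{"slide":[0,0,0],"angular":[0,0,0]},{"slide":[0,0,0],"angular":[0,0,0]}]'
python3 go.py 0.541 -0.0135 0.29
```

```text
time: 5.05
tool_pos: [0.5803, 0.1742, 0.3499]
tcp_rot: [-0.593, -3.08, 0.003]
wrist_force: [0.4, -0.2, 0.4]
width: 0.0
time: 5.47
tool_pos: [0.5524, 0.0508, 0.3501]
tcp_rot: [-0.593, -3.08, 0.001]
wrist_force: [-0.1, 0.2, 0.3]
width: 0.002
time: 5.88
tool_pos: [0.5393, -0.0151, 0.3508]
tcp_rot: [-0.597, -3.08, -0.0]
wrist_force: [0.8, -0.2, 0.3]
width: -0.0
t 5.8833 pos [ 0.5393 -0.0151  0.3508] F [ 0.8 -0.2  0.3] w -0.00019955602269801497 shares [-0.05  0.09  2.43]
[[-0.928  0.374 -0.004]
 [ 0.374  0.928  0.001]
 [ 0.004 -0.001 -1.   ]]
```

```bash
python3 -m creep '[{"slide":[-0.1,0,0.8],"angular":[0,0,0]},{"slide":[0,0,0.8],"angular":[0,0,0]},{"slide":[0,0,0.8],"angular":[0,0,0]},{"slide":[0,0,0.4],"angular":[0,0,0]},{"slide":[0,0,0],"angular":[0,0,0]}]'
python3 -m creep '[{"slide":[0,0,0.5],"angular":[0,0,0]},{"slide":[0,0,0.5],"angular":[0,0,0]},{"slide":[0,0,0],"angular":[0,0,0]}]'
python3 go.py 0.541 -0.0135 0.224
python3 - <<'E'
from workcell import imaging
import cv2,numpy as np
p,d=imaging.read_camera("scene"); a=cv2.resize(p[190:300,210:320,::-1],None,fx=4,fy=4)
cv2.imwrite("pics/s4.png",a)
E
```

```text
time: 6.3
tool_pos: [0.5414, -0.0145, 0.2797]
tcp_rot: [-0.592, -3.08, 0.0]
wrist_force: [-1.4, 0.2, -0.0]
width: -0.001
time: 6.55
tool_pos: [0.542, -0.0152, 0.2561]
tcp_rot: [-0.594, -3.082, 0.0]
wrist_force: [-0.4, -0.6, 0.7]
width: 0.002
t 6.55 pos [ 0.542  -0.0152  0.2561] F [-0.4 -0.6  0.7] w 0.002232696731433794 shares [0.06 0.05 1.28]
[[-0.928  0.371 -0.003]
 [ 0.371  0.928  0.   ]
 [ 0.002 -0.001 -1.   ]]
```

View pics/s4.png

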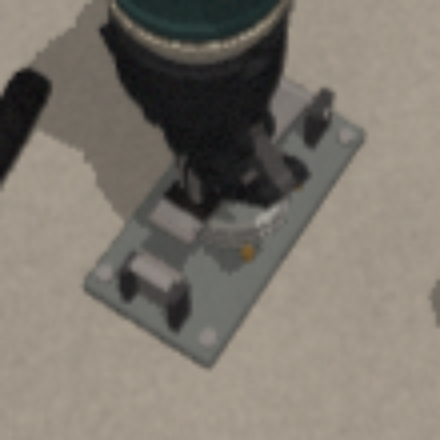

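The tips are on B's pad and the free end is at (180,215), coming down toward the catch at (155,275). Pressing on.

```bash
python3 -m creep '[{"slide":[0,0,0.35],"angular":[0,0,0]},{"slide":[0,0,0.35],"angular":[0,0,0]},{"slide":[0,0,0.2],"angular":[0,0,0]},{"slide":[0,0,0],"angular":[0,0,0]}]'
python3 -m creep '[{"slide":[0,0,0.15],"angular":[0,0,0]},{"slide":[0,0,0],"angular":[0,0,0]}]'
python3 -m creep '[{"slide":[0,0,0.12],"angular":[0,0,0]},{"slide":[0,0,0],"angular":[0,0,0]}]'
python3 -m creep '[{"slide":[0,0,0.1],"angular":[0,0,0]},{"slide":[0,0,0],"angular":[0,0,0]}]'
```

```text
time: 6.93
tool_pos: [0.5423, -0.0156, 0.2343]
tcp_rot: [-0.595, -3.084, 0.0]
wrist_force: [0.5, 0.5, -0.2]
width: 0.002
time: 7.1
tool_pos: [0.5425, -0.0156, 0.2315]
tcp_rot: [-0.595, -3.084, 0.0]
wrist_force: [0.7, 0.6, 1.5]
width: 0.0
time: 7.27
tool_pos: [0.5427, -0.0156, 0.229]
tcp_rot: [0.595, 3.085, -0.0]
wrist_force: [0.4, 0.5, 3.4]
width: 0.003
time: 7.43
tool_pos: [0.5429, -0.0156, 0.2266]
tcp_rot: [0.594, 3.084, 0.0]
wrist_force: [0.3, -0.4, 4.2]
width: -0.003
```

```bash
python3 -m creep '[{"slide":[0,0,0.1],"angular":[0,0,0]},{"slide":[0,0,0],"angular":[0,0,0]}]'
python3 -m creep '[{"slide":[0,0,0.1],"angular":[0,0,0]},{"slide":[0,0,0],"angular":[0,0,0]}]'
python3 -m creep '[{"slide":[0,0,0.1],"angular":[0,0,0]},{"slide":[0,0,0],"angular":[0,0,0]}]'
```

```text
time: 7.6
tool_pos: [0.543, -0.0157, 0.2242]
tcp_rot: [0.594, 3.084, 0.0]
wrist_force: [0.1, -0.6, 4.9]
width: -0.001
time: 7.77
tool_pos: [0.5432, -0.0156, 0.2238]
tcp_rot: [0.594, 3.084, -0.0]
wrist_force: [-5.9, 0.6, 20.2]
width: -0.001
time: 7.93
tool_pos: [0.5434, -0.0156, 0.2234]
tcp_rot: [0.594, 3.085, -0.0]
wrist_force: [-11.9, 0.2, 34.7]
width: 0.002
```

Same firm stop. Lifting well clear, then checking all three.

```bash
python3 -m creep '[{"slide":[0,0,-0.5],"angular":[0,0,0]},{"slide":[0,0,-1],"angular":[0,0,0]},{"slide":[0,0,-1],"angular":[0,0,0]},{"slide":[0,0,-1],"angular":[0,0,0]},{"slide":[0,0,-1],"angular":[0,0,0]}]'
python3 -m creep '[{"slide":[0.5,0,-1],"angular":[0,0,0]},{"slide":[1,0,-1],"angular":[0,0,0]},{"slide":[1,0,-0.5],"angular":[0,0,0]},{"slide":[1,0,0],"angular":[0,0,0]},{"slide":[0,0,0],"angular":[0,0,0]}]'
python3 - <<'E'
from h import *
import cv2
p,d=imaging.read_camera("scene"); cv2.imwrite("pics/s5.png",cv2.resize(p[150:384,120:440,::-1],None,fx=2.5,fy=2.5))
B={'A':(375,300,430,375),'B':(235,205,290,270),'C':(132,170,165,195)}
for k,(x0,y0,x1,y1) in B.items():
    m=np.zeros(d.shape,bool);m[y0:y1,x0:x1]=p[y0:y1,x0:x1].max(2)<50
    l,lab,st,_=cv2.connectedComponentsWithStats(m.astype(np.uint8)); m=lab==1+st[1:,4].argmax()
    P,c,nn=fit(world('scene',d,m)); print(k,len(P),c.round(4),'tilt',np.degrees(np.arccos(nn[2])).round(1))
E
```

```text
time: 8.35
tool_pos: [0.5418, -0.0155, 0.3311]
tcp_rot: [-0.594, -3.082, 0.0]
wrist_force: [0.0, -0.2, 0.7]
width: -0.005
time: 8.77
tool_pos: [0.4581, 0.018, 0.3936]
tcp_rot: [-0.593, -3.083, -0.001]
wrist_force: [-0.9, 0.8, -0.2]
width: 0.001
A 412 [0.6082 0.2989 0.0502] tilt 0.5
B 244 [ 0.5395 -0.014   0.0505] tilt 0.1
C 111 [ 0.5433 -0.2984  0.0991] tilt 34.6
```

View pics/s5.png

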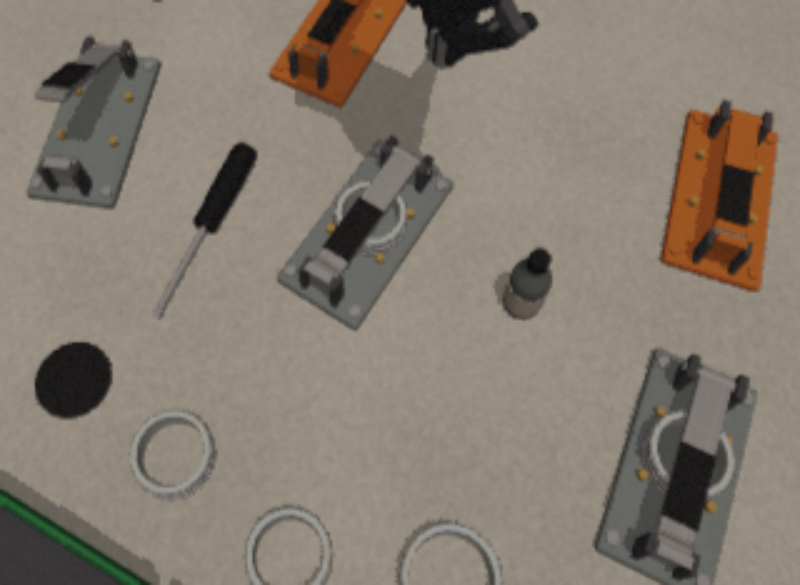

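Both loaded bars are level in their catches (crop pixels (690,480) and (350,230)). The empty fixture's bar at (70,75) is still up and the arm is clear.

```bash
python3 -c "
from workcell import order
print(order.finish_job())"
```

```text
the job is handed in; nothing more can be done
None
```

Both loaded fixtures, the left and the middle grey ones, are shut. I pressed each bar down with the closed gripper until it reached a firm stop, at about 28 N on the left and 35 N on the middle. I then lifted the arm clear and handed the job in at about 8.8 s.

The last camera check found both pads level: tilt 0.5° and 0.1°, and about 50 mm up against the expected 51 mm. They stayed down with the robot touching nothing. The empty right fixture's bar is still up at 34.6°, and I did not touch the orange or red look-alikes. None of my checks failed or disagreed, though the hand-in gives no verdict.

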